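# Stop the utensil dryer and hold its lid open

## Robot

A 6-joint arm with a two-finger parallel gripper is mounted at the origin on the work surface. World frame = base frame: x ahead of the robot, y to its left, z up, the work surface at z = 0. Lengths are in mm, angles in rad, forces in N, time in s.
With the tool pointing down it reaches from about 250 to 800 mm from the base axis. Payload 8.5 kg.
Tool frame: the origin (TCP) lies between the finger pads, 19 mm behind the fingertips; this is the grasp point; z points along the fingers, y is the line along which they close (so a half turn about z gives the same grasp; the last joint's range is limited). The gripper opens to 85 mm and grips with 20 to 120 N. Pads are 22 mm wide; open, the fingers measure 114 mm over their backs; the gripper's body (76 mm by 85 mm) begins 54 mm behind the grasp point. The pads swing forward as they close: fully open they stand 13 mm farther back than shut.
Start: joints at [-1.175, 0.238, -0.013, 1.319, 0, 1.571], TCP at [202.394, -484.373, 249.976] pointing down, gripper open.
Joint ranges: [-2.66, 2.66], [-1.03, 1.9], [-1.14, 1.46], [-1.82, 2.27], [-1.45, 1.34], [-3.14, 3.14]. Speed limits (rad/s): [2.22, 2.22, 2.79, 3.14, 3.14, 3.14].

## Interface

Orientations are given as a unit quaternion [w, x, y, z].
In Python, from plant import * gives the robot as it stands. Calls block until the motion is done:
- goto(position, orientation): joint-space move of the TCP to a pose.
- move_l(position, orientation=None, vel=150): straight line of the TCP; orientation=None keeps the orientation; vel is the mean speed in mm/s.
- set_joints(angles): joint-space move.
- grip(opening): finger opening in mm; the grip force is fixed at half the most; returns when the fingers have stopped.
- dwell(seconds).
- ik(position, orientation): joint angles nearest the present ones, or None.
- get_obs(): the state.
- camera(name): name is "side" or "top"; returns the picture (400x640x3 uint8, blue, green, red); there is no depth.
- camera_model(name): a dict with "camera_matrix" (3x3 intrinsics, pixels), "R" (3x3) and "t" (3): a world point X has camera coordinates R X + t. Camera axes: x right, y down, z forward; pixel columns grow to the right and rows downward; lengths in mm; the calibration is good to about 2 mm. A picture is of the moment at which its call begins. camera_model takes no time and is no camera call.
A pose or a line that the arm cannot do raises Unreachable and nothing moves.
- sign_off(): hands the job in; it is judged then, once.
The state is a dict: "t": time; "joints": joint angles; "qvel": joint speeds; "tau": joint torques, N m; "eef_pos": TCP position; "ee_rot": TCP orientation; "ft_force": force on the tool from outside, world axes, zero at the start; "ft_torque": the same for the moment, N m; "width": finger opening in mm; "finger_force": force on a finger pad.
Only numpy, scipy, OpenCV 4.12 (cv2) and the standard library are available. Lean on these libraries where they do the work, as an engineer would, in place of code of your own. Each camera call takes 0.05 s, during which the arm holds its last target. There are 200 camera calls.

## Task

Stop the utensil drying box on the ledge by pressing the red button fully down and letting it spring back, and only then lift the box's white lid by its steel bar and hold it open at 60 degrees (within 5 degrees), so that someone can lay the ladle inside while drips still run back into the box. The lid falls shut if let go, so finish while your fingers are still holding the bar, with the lid still. Leave the bowl, jar and ladle on the turntable and the clay cazuela where they are.

Things in the scene. Friction and masses are not known exactly. Their poses are not given: they have to be found in the camera images.
- stop_button (a joint): the red stop button's travel in m: 0 at rest, 0.008 fully down; moves straight down against a spring, about 5 N when fully down, springs back when released
- stop_button_top (a point): centre of the top face of the red round button, 44 mm across, facing up, on a small grey housing fixed to the ledge left or right of the dryer; the point moves with the button
- lid (a joint): opening angle of the dryer's lid in rad: 0 shut, grows as the bar end rises, stop at 1.31 (75 degrees); 60 degrees is 1.047. Nearly frictionless: falls shut by its weight (about 0.35 kg, varies) from any angle
- lid_hinge (a point): middle of the lid's hinge line, on the upper far rim of the dryer; the hinge line runs along the dryer's y axis. The lid turns about this point's y axis. The frame turns with the lid: with the lid shut its axes are the dryer's
- lid_bar (a point): round steel handle bar, 12 mm thick, 130 mm long along its y axis (parallel to the hinge line), near the white lid's free edge. Origin: bar centre, 40 mm above the lid's top on 10 mm posts 60 mm either side of the middle; fingers fit between. At x = -0.185, z = 0.048 in lid_hinge's frame; 148 mm above the ledge with the lid shut. Turns with the lid; can turn between finger pads
- dryer: grey open utensil box 200 (x) x 300 (y) x 100 mm high, walls 6 mm, fixed to the ledge; origin at the centre of its underside, x axis pointing from the bar side (nearer the robot) to the hinge side, z up. Its white lid is 206 x 304 x 8 mm. A green spatula lies inside
- bowl: orange melamine bowl, rim 130 mm across, 55 mm high; origin under its centre; stands on a white lazy Susan (300 mm across, top 30 mm above the ledge, fixed) on the other side of the dryer from the button; leave alone
- jar: glass jar with a steel screw lid, 76 mm across, 130 mm high; origin under its centre; on the lazy Susan; leave alone
- ladle: steel ladle lying on the turntable, 246 mm long along its x, cup at +x, 37 mm high; origin at its middle, on the turntable's top; leave alone
- cazuela: empty round dark-brown clay dish, 140 mm across and 170 mm over its two ears, 50 mm high; origin under its centre; stands beyond the button, 150 to 180 mm farther from the robot; leave alone
Things that resemble listed ones, but are neither listed nor needed, are in the scene too. Of the things like the part that bears stop_button, leave any that is yellow; of the rest the larger one is meant.

How it is judged (in metres and radians):
On the way, in this order (a step that is already met when the one before it is completed fails the run):
1. the red button is pressed fully down while the lid is still shut (value of joint stop_button above 0.0068 m and value of joint lid below 0.06 rad), for 0.05 s.
2. the button has sprung back, the lid still shut (value of joint stop_button below 0.002 m and value of joint lid below 0.06 rad), for 0.1 s.
3. the fingers lift the lid by its bar past 20 degrees (value of joint lid above 0.35 rad and contact force between the fingers and dryer above 0.5 N and distance between the grasp point and lid_bar below 0.06 m), for 0.1 s.
At the end, for the whole second after the job is handed in: the lid stands still at 60 degrees within 5 (0.960 to 1.134 rad), the fingers bear on it with more than 0.5 N at its steel bar (tool point within 60 mm of the bar's centre), no other object touches lid or box, the button is up, and bowl, jar, ladle and cazuela are within 30 mm of where they started (value of joint lid between 0.96 and 1.134 rad and velocity of joint lid between -0.05 and 0.05 rad/s and contact force between the fingers and dryer above 0.5 N and distance between the grasp point and lid_bar below 0.06 m and value of joint stop_button below 0.002 m and contact force between dryer and bowl below 0.1 N and contact force between dryer and jar below 0.1 N and contact force between dryer and ladle below 0.1 N and contact force between dryer and cazuela below 0.1 N and distance of each of bowl, jar, ladle, cazuela from where it was at the start of the episode below 0.03 m); the arm keeps its last pose, push and grip.
It fails at once if the bowl is shifted more than 30 mm (distance of bowl from where it was at the start of the episode above 0.03 m).
It fails at once if the jar is shifted more than 30 mm (distance of jar from where it was at the start of the episode above 0.03 m).
It fails at once if the ladle is shifted more than 30 mm (distance of ladle from where it was at the start of the episode above 0.03 m).
It fails at once if the cazuela is shifted more than 30 mm (distance of cazuela from where it was at the start of the episode above 0.03 m).
It also fails if it takes over 51 s, if anything falls off the work surface, if the arm or the gripper's body presses on something with over 40 N, if the wrist force passes 120 N, or if a joint passes its speed limit or range.

## Working session

There is one attempt and no reset: what is moved stays moved. The work goes in short steps, each a Python script; the robot and the scene stay as the last script left them, time stands still between calls to the robot, and variables do not carry over. Pictures are saved under pics/ and viewed, at most 10 in all, crops included, and the job is handed in when it is done.

```bash
mkdir -p pics; ls
python3 - <<'E'
from plant import *
import cv2
for n in("side","top"):
    cv2.imwrite(f"pics/{n}0.png",camera(n)); m=camera_model(n); print(n,m)
o=get_obs();print(o["t"],o["eef_pos"],o["ee_rot"])
E
```

```text
pics
side {'camera_matrix': array([[402.30812115,   0.        , 323.72935194],
       [  0.        , 402.30812115, 199.59465587],
       [  0.        ,   0.        ,   1.        ]]), 'R': array([[-0.90385218, -0.4275764 ,  0.01515446],
       [-0.33413946,  0.68332806, -0.64916376],
       [ 0.26721163, -0.59181178, -0.7604977 ]]), 't': array([ 471.33214836,  279.60340829, 1141.15985096])}
top {'camera_matrix': array([[368.40051751,   0.        , 315.91963777],
       [  0.        , 368.40051751, 199.58034374],
       [  0.        ,   0.        ,   1.        ]]), 'R': array([[ 0.00631402, -0.99997494, -0.00320281],
       [-0.9957184 , -0.0059917 , -0.09224401],
       [ 0.09222251,  0.00377153, -0.99573128]]), 't': array([ -28.31896315,  558.86399366, 1140.03347435])}
0.1 [ 202.25501467 -484.09196372  249.44134477] [-6.39690373e-04  9.80487289e-01  1.96581415e-01 -1.15546277e-04]
```

View pics/top0.png

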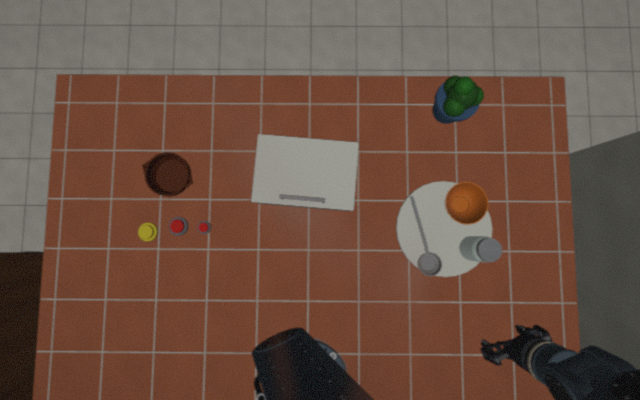

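View pics/side0.png

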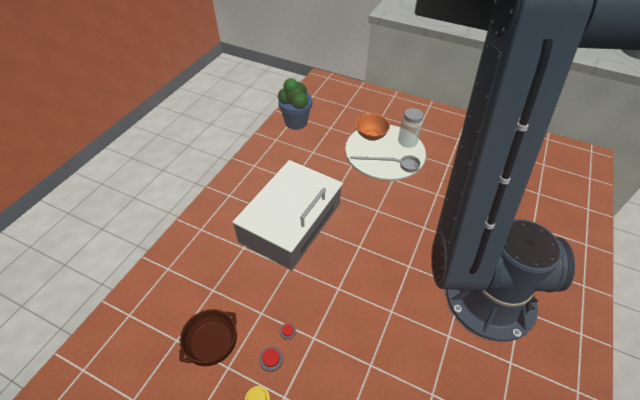

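Top view: the candidates for the button are yellow (147,232), larger red (178,226) and smaller red (204,228). By the description, the larger red one is meant. The bar is at (302,198) in top and (313,206) in side.

```bash
cat > h.py <<'E'
import numpy as np, cv2
from plant import *
def ray(n,p):
    m=camera_model(n);R=np.array(m["R"]);c=-R.T@m["t"]
    d=R.T@np.linalg.inv(m["camera_matrix"])@[p[0],p[1],1];return c,d/np.linalg.norm(d)
def plane(n,p,z):
    c,d=ray(n,p);return c+d*(z-c[2])/d[2]
def tri(p,q):
    a,u=ray("top",p);b,v=ray("side",q)
    s=np.linalg.lstsq(np.c_[u,-v],b-a,rcond=None)[0]
    A,B=a+u*s[0],b+v*s[1];return (A+B)/2,np.linalg.norm(A-B)
def blobs(mask,amin=20):
    k,l,s,c=cv2.connectedComponentsWithStats(mask.astype(np.uint8))
    return [(c[i].round(2),s[i][4],s[i][:4]) for i in range(1,k) if s[i][4]>=amin]
def red(im):
    h=cv2.cvtColor(im,cv2.COLOR_BGR2HSV).astype(int)
    return ((h[...,0]>172)|(h[...,0]<3))&(h[...,1]>190)&(h[...,2]>90)
E
python3 - <<'E'
from h import *
np.set_printoptions(suppress=True,precision=1)
t=cv2.imread("pics/top0.png");s=cv2.imread("pics/side0.png")
for n,im in(("top",t),("side",s)): print(n,blobs(red(im)))
h=cv2.cvtColor(t,cv2.COLOR_BGR2HSV)
m=((h[...,1]<40)&(h[...,2]>120)).astype(np.uint8);m[:125]=0;m[215:]=0;m[:,:245]=0;m[:,365:]=0
m=cv2.morphologyEx(m,cv2.MORPH_CLOSE,np.ones((11,11)))
c=max(cv2.findContours(m,0,2)[0],key=cv2.contourArea)
P=np.array([plane("top",p[0],108)[:2] for p in c],np.float32)
print("lid",cv2.minAreaRect(P))
roi=h[190:206,270:335,2];print(roi.min(),np.median(roi))
b=np.argwhere(roi<np.median(roi)-30)+[190,270]
B=np.array([plane("top",p[::-1],148)[:2] for p in b],np.float32);print("bar",len(b),cv2.minAreaRect(B))
a=cv2.resize(t[205:250,130:220],None,fx=6,fy=6,interpolation=2);b=cv2.resize(s[175:265,225:350],(540,389),interpolation=2)
cv2.imwrite("pics/crop.png",np.vstack([a,cv2.copyMakeBorder(cv2.resize(s[310:400,225:315],(300,300)),0,0,0,240,0)]))
E
```

```text
top [(array([176.7, 225.8]), np.int32(108), array([171, 220,  12,  12], dtype=int32)), (array([202.9, 226.9]), np.int32(41), array([200, 224,   7,   7], dtype=int32))]
side [(array([287. , 330.1]), np.int32(60), array([283, 325,  10,  10], dtype=int32)), (array([270.3, 357.4]), np.int32(203), array([263, 349,  16,  17], dtype=int32))]
lid ((633.487060546875, -3.7118988037109375), (325.89532470703125, 204.33279418945312), 85.45588684082031)
93 150.0
bar 215 ((547.6389770507812, 28.183197021484375), (31.289403915405273, 152.80606079101562), 0.3474876582622528)
```

View pics/crop.png

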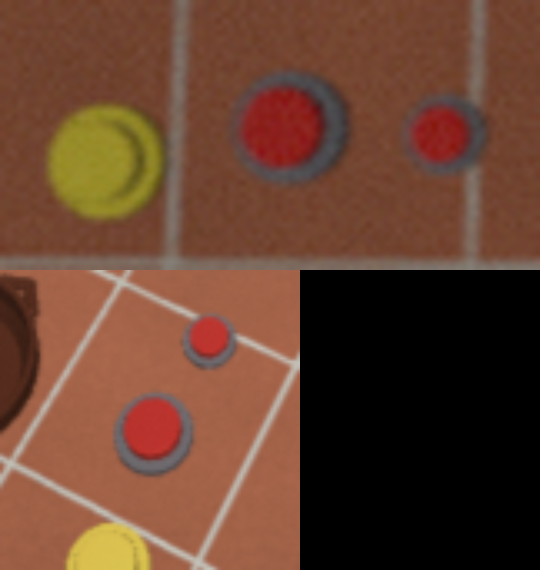

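The crop confirms it: the large red button with its grey housing sits at (177,226) top and (270,357) side, with the small decoy and the yellow one on either side of it. Next I refine the lid and bar.

Run:
```python
from h import *
np.set_printoptions(suppress=True,precision=1)
t=cv2.imread("pics/top0.png");s=cv2.imread("pics/side0.png")
print("button",tri((176.7,225.8),(270.3,357.4)))
h=cv2.cvtColor(t,cv2.COLOR_BGR2HSV)
m=((h[...,1]<60)&(h[...,2]>115)).astype(np.uint8);m[:125]=0;m[215:]=0;m[:,:245]=0;m[:,365:]=0
m=cv2.morphologyEx(m,cv2.MORPH_OPEN,np.ones((5,5)))
c=max(cv2.findContours(m,0,2)[0],key=cv2.contourArea)
q=cv2.approxPolyDP(cv2.convexHull(c),8,True)[:,0];print(q.tolist())
print("lid",cv2.minAreaRect(np.array([plane("top",p[0],108)[:2] for p in c],np.float32)),cv2.minAreaRect(c))
z=h[185:210,265:340,2];k=((z<132)&(h[185:210,265:340,1]<60)).astype(np.uint8)
for bl in blobs(k,15): print("bar blob",bl)
n,l,st,ce=cv2.connectedComponentsWithStats(k);i=1+st[1:,4].argmax()
pp=np.argwhere(l==i)[:,::-1]+[265,185]
r=cv2.minAreaRect(np.array([plane("top",p,148)[:2] for p in pp],np.float32));print("bar",r, pp.mean(0))
cv2.imwrite("pics/crop2.png",np.vstack([cv2.resize(t[125:215,245:365],(560,420),interpolation=2)[230:],cv2.resize(s[180:235,285:340],(560,560)) [:370]]))
```

```text
button (array([473.4, 416.5,  15.8]), np.float64(0.6963655436196482))
[[258, 134], [357, 142], [353, 209], [251, 201]]
lid ((634.663330078125, 6.7822723388671875), (306.14617919921875, 205.1725616455078), 85.45677185058594) ((305.1163635253906, 171.7628173828125), (103.60808563232422, 68.51580047607422), 4.820765495300293)
bar blob (array([36.6, 12.8]), np.int32(223), array([14,  9, 46,  9], dtype=int32))
bar blob (array([36.7, 21.1]), np.int32(82), array([ 0, 18, 75,  7], dtype=int32))
bar ((552.3804321289062, 15.348186492919922), (128.45152282714844, 14.832575798034668), 86.04052734375) [301.6 197.8]
```

View pics/crop2.png

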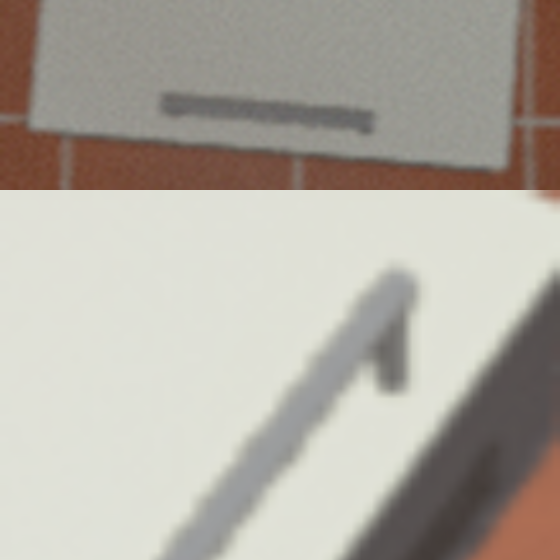

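Button top is at (473,416), and the bar centre is at (551,14) with yaw about -4.6°. Pressing the button comes first.

```bash
cat >> h.py <<'E'
from scipy.spatial.transform import Rotation as Rn
yaw=np.radians(-4.6);U=np.array([np.cos(yaw),np.sin(yaw),0])
def quat(sign=1,tilt=0):   # tool down, closing along dryer x; tilt about dryer y
    z=np.array([0,0,-1.]);y=sign*U
    R=np.c_[np.cross(y,z),y,z]
    R=Rn.from_rotvec(tilt*np.array([-U[1],U[0],0])).as_matrix()@R
    return Rn.from_matrix(R).as_quat(scalar_first=True)
E
python3 - <<'E'
from h import *
q=min((quat(1),quat(-1)),key=lambda q:abs(ik([551,14,220],q)[5]))
print(q,ik([551,14,220],q),ik([685,3,290],q))
goto([473,416,200],q);grip(0)
f0=get_obs()["ft_force"];move_l([473,416,55],vel=120)
z=55
while z>22:
    z-=2;move_l([473,416,z],vel=40);o=get_obs();f=o["ft_force"][2]-f0[2]
    print(z,round(o["eef_pos"][2],1),round(f,1),round(o["t"],2))
    if f>12:break
dwell(.15);o=get_obs();print(o["eef_pos"],o["ft_force"]-f0)
cv2.imwrite("pics/press.png",cv2.resize(camera("side")[290:400,200:340],(700,550)))
E
```

```text
[ 0.         -0.67815967  0.7349146   0.        ] [ 0.02540288  0.29418717 -0.01309319  1.26351596  0.         -1.4651083 ] [ 0.00437953  0.52922941  0.53606182  1.57762873  0.         -1.48613165]
53 53.2 0.5 5.77
51 50.9 -0.3 6.02
49 48.8 0.7 6.27
47 46.8 0.3 6.52
45 44.8 0.6 6.77
43 42.9 1.1 7.02
41 41.0 2.5 7.27
39 39.1 3.6 7.52
37 37.0 4.4 7.77
35 35.1 6.1 8.02
33 34.6 17.3 8.27
[473.15295947 416.157184    34.55907162] [-1.88227014 -3.19941811 18.58994959]
```

Fully pressed: contact at z≈43 and a hard stop at 34.6, which is 8 mm of travel. Next I release it and grasp the bar.

Run:
```python
from h import *
q=np.array([0,-0.67815967,0.7349146,0])
move_l([473,416,200],vel=150);dwell(.2)
goto([551,14,230],q);grip(70)
f0=get_obs()["ft_force"];move_l([551,14,150],vel=80)
o=get_obs();print(o["eef_pos"],o["ft_force"]-f0,o["width"])
grip(0);dwell(.2);o=get_obs();print(o["t"],o["eef_pos"],o["ft_force"]-f0,o["width"],o["finger_force"])
a=cv2.resize(camera("side")[120:270,210:400],(700,550));cv2.imwrite("pics/grasp.png",a)
```

```text
[551.33852874  13.99871775 150.48371052] [ 0.31774436 -0.9378389   0.30915933] 69.90226798429445
14.05 [551.46025046  13.9756747  150.28980836] [ 3.26761803 -0.89464056  2.57574119] 9.667420807098782 58.46709072589874
```

View pics/grasp.png

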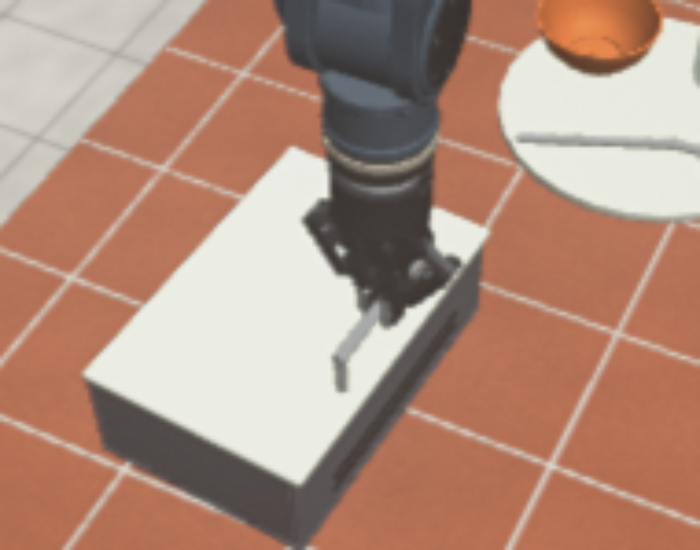

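The fingers hold the bar near its middle and the lid is shut. Now I lift along the hinge arc.

Run:
```python
from h import *
p0=np.array([551,14,150.]);f0=get_obs()["ft_force"]
for a in np.radians(np.arange(5,61,5)):
    c,s=np.cos(a),np.sin(a)
    bx=-185*c+48*s; bz=185*s+48*c
    move_l(p0+U*(bx+185)+[0,0,bz-48],vel=60);o=get_obs()
    f=o["ft_force"]-f0;print(round(np.degrees(a)),o["eef_pos"].round(1),f.round(1),round(o["width"],1),round(o["finger_force"],1),round(o["t"],2))
    if np.linalg.norm(f)>50:break
dwell(.3)
cv2.imwrite("pics/lift.png",np.vstack([cv2.resize(camera("side")[80:280,200:420],(440,400)),cv2.resize(camera("top")[120:220,230:370],(440,200))[:200]]))
```

```text
5 [555.9  13.6 165.4] [ 1.  -0.1 -7.6] 10.1 58.5 14.53
10 [561.7  13.1 180.9] [ 0.7  0.5 -8.1] 9.7 58.5 14.95
15 [569.2  12.6 196.3] [-3.6  0.6 -5.3] 9.3 58.6 15.38
20 [577.7  11.9 210.7] [-7.9  1.1 -2.5] 10.0 58.6 15.8
25 [587.3  11.1 224.1] [-10.8   1.1  -1.6] 10.0 58.6 16.23
30 [597.9  10.2 236.7] [-13.3   1.7   1.1] 9.7 58.6 16.65
35 [610.    9.3 248.9] [-15.2   1.8   7.6] 9.7 58.6 17.07
40 [623.    8.2 259.8] [-17.3   1.3  10.8] 9.9 58.8 17.5
45 [637.    7.2 269.5] [-17.8   0.7  15.3] 9.6 58.9 17.93
50 [652.4   5.9 277.5] [-15.    1.4  12.9] 9.8 61.7 18.35
55 [668.4   4.7 283.8] [-10.6   1.1  11.3] 9.8 62.5 18.77
60 [684.6   3.3 288.7] [-8.4  1.6  8. ] 9.7 63.0 19.2
```

View pics/lift.png

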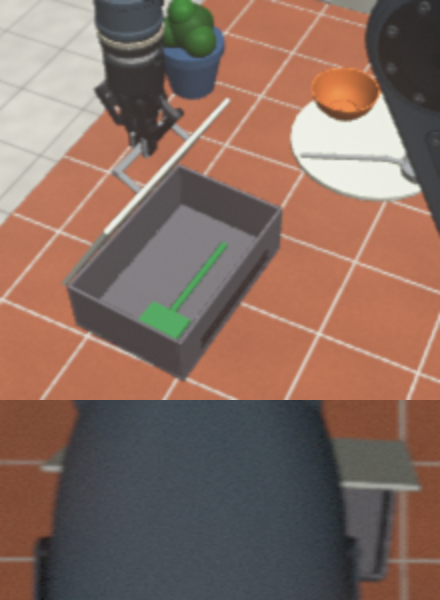

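The lid is open, the bar is still in the fingers and the spatula is visible. The lid's -y free corner is at about (363,164) in top and (314,130) in side, so I check the angle by triangulating it.

Run:
```python
from h import *
np.set_printoptions(suppress=True,precision=1)
V=np.array([-U[1],U[0],0]);H=np.array([551,14,100.])+185*U
X,e=tri((363,164),(314,130));d=X-H
print(X,e,d@U,d@V,d[2],"angle",180-np.degrees(np.arctan2(d[2],d@U)))
e=get_obs()["eef_pos"]-H;r=np.array([e@U,e[2]]);print("tcp",r,"bar angle",180-14.5-np.degrees(np.arctan2(r[1],r[0])),np.hypot(*r))
# free-edge point by intersecting the ray with the circle plane y'=-152
for n,p in(("top",(363,164)),("side",(314,130))):
    c,k=ray(n,p);P=c+k*((-152-(c-H)@V)/(k@V))-H;print(n,P@U,P[2])
a=camera("side");b=camera("top")
cv2.imwrite("pics/ang.png",np.hstack([cv2.resize(a[110:240,220:330],(440,520),interpolation=2),cv2.resize(b[130:195,325:370],(360,520),interpolation=2)]))
```

```text
[ 626.2 -143.6  273.3] 0.8174528379048897 -97.45024763100443 -151.0654577047677 173.31288134708439 angle 60.651852687102675
tcp [-51.2 188.6] bar angle 60.31736761458407 195.4558291869687
top -95.0542713515036 163.28580131417903
side -97.35847618386023 172.51377565409507
```

View pics/ang.png

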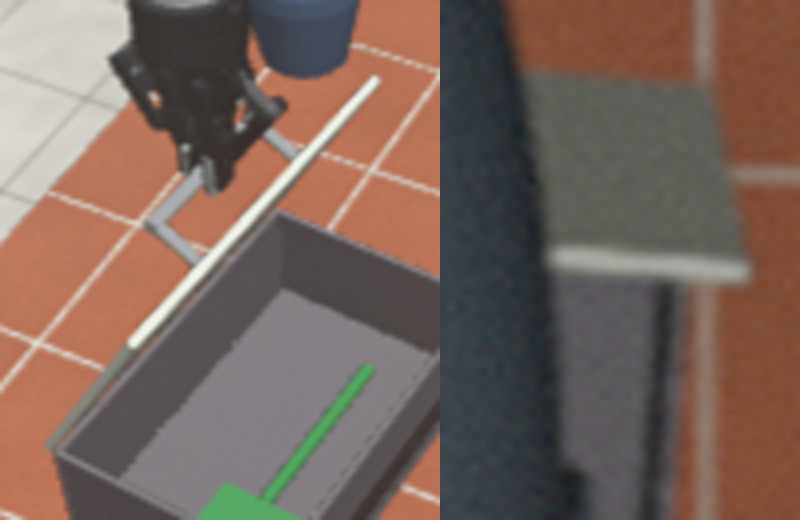

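The picture shows the lid edge-on, with the corner at (314,130) and the bar still between the pads. Both estimates put the lid within about 1° of 60°.

Run:
```python
from plant import *
dwell(.3);o=get_obs();print(o["t"],abs(o["qvel"]).max(),o["finger_force"],o["width"]);print(sign_off())
```

```text
20.0 0.002492766702262558 62.94232964515686 9.52214531234367
the job is handed in; nothing more can be done
None
```

I pressed the red button fully down and let it spring back, then lifted the lid by its bar and handed the job in at 20 s with the fingers still holding it still at about 60° (my camera estimate; no verdict was returned).

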